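# Put the red-capped hub away in the push-to-open drawer

## Task

The yellow-fronted drawer has a touch latch: press its front gently inward until the catch gives, and let the drawer spring out. Set the red-capped hub upright in the drawer's pocket, then press the front in again until it latches shut; never press on the drawer with more than 20 N, and leave everything else where it is.

Things in the scene. Friction and masses are not known exactly. Their poses are not given: they have to be found in the camera images.
- cabinet: White box fixed to the table, 200 mm deep (its x), 174 wide (its y), 92 high, holding one drawer. Origin under the centre of the box, at table height; x points inward, the way the drawer is pushed shut, z up. Its front (at x = -100 mm) faces the robot, turned up to 0.25 rad. Its touch latch is push-push: pressed in past a hidden catch point and let go, the drawer changes between latched and sprung out.
- drawer (a joint): How far the drawer stands out, m: 0 latched, 0.080 sprung out to its stop (back the finger away that far), negative while pressed in further. It slides along the cabinet's x. The catch point differs from unit to unit, unseen: 5 to 17 mm inward of latched, for shutting 2.5 mm deeper than for opening. Finish at 10 mm/s or less: faster feels stiffer. Not reached, the drawer returns as it was.
- drawer_front (a point): Centre of the outer face of the yellow front: 150 mm wide, 60 high (16 to 76 above the table), 14 thick; x points inward, y along it, z up. Latched, it stands 22 mm proud of the white box. A spring pushes it out with 2.5 N (out) to 7.5 N (pressed in). The catch has surely changed over at 9.5 N; then an end pad stiffens at 4 N per mm: 20 N (drag included) damages it.
- pocket (a point): Centre of the drawer's pocket floor, 42 mm behind the outer face of the front, 22 mm above the table; axes as drawer_front. Square, 54 mm inside, between the yellow front and black rims 14 mm high; drawer side walls reach 46 mm above the table, 138 mm apart. Latched, it is under the white box's roof; sprung out, it is open from above, 60 mm in front of the box.
- hub_red_mid (a point): The red-capped hub: upright aluminium cylinder 46 mm in diameter, 32 high, with a red cap 38 in diameter, 18 high, on top; 50 mm high in all, about 0.15 kg. This point is its centre, 25 mm above its foot (the cap spans 7 to 25 mm above this point); its z points up. One red, one blue and one black hub stand in the rack in any order.
- hub_blue_mid (a point): The blue-capped hub: upright aluminium cylinder 46 mm in diameter, 32 high, with a blue cap 38 in diameter, 18 high, on top; 50 mm high in all, about 0.15 kg. This point is its centre, 25 mm above its foot (the cap spans 7 to 25 mm above this point); its z points up. One red, one blue and one black hub stand in the rack in any order. Bystander.
- hub_black_mid (a point): The black-capped hub: upright aluminium cylinder 46 mm in diameter, 32 high, with a black cap 38 in diameter, 18 high, on top; 50 mm high in all, about 0.15 kg. This point is its centre, 25 mm above its foot (the cap spans 7 to 25 mm above this point); its z points up. One red, one blue and one black hub stand in the rack in any order. Bystander.
- wrench: Steel wrench about 170 mm long lying on the table. Bystander.
- screwdriver: Screwdriver about 200 mm long lying on the table. Bystander.
- spray_can: Upright can, 60 mm in diameter, 150 mm high; origin at its foot. Bystander.
- fitting: Brass fitting standing upright, 32 mm in diameter, 34 mm high; origin at its foot. Bystander.
- tray: Open blue plastic tray 120 x 160 x 40 mm; origin under its centre. Bystander.
Things that resemble listed ones, but are neither listed nor needed, are in the scene too. What is shaped like the part that bears hub_red_mid but purple or turquoise is not meant.

How it is judged:
By the outcome, as a careful person would: the job done as asked, in the order asked, and still so for the second after the job is handed in, with the robot touching nothing.
It also fails if it takes over 72 s, if anything falls off the work surface, if the arm or the gripper's body presses on something with over 40 N, if the wrist force passes 120 N, or if a joint passes its speed limit or range.

## Robot

A 6-joint arm with a two-finger parallel gripper is mounted at the origin on the work surface. World frame = base frame: x ahead of the robot, y to its left, z up, the work surface at z = 0. Lengths are in m, angles in rad, forces in N, time in s.
With the tool pointing down it reaches from about 0.15 to 0.775 m from the base axis. Payload 6.1 kg.
Tool frame: the origin (TCP) lies midway between the tips of the shut fingers; the grasp point (between the pads) lies 19 mm behind it; z points along the fingers, y is the direction in which the jaws open and shut (so a half turn about z gives the same grasp; the last joint's range is limited). The gripper opens to 85 mm and grips with 20 to 120 N. Pads are 22 mm wide; open, the fingers measure 114 mm over their backs; the gripper's body (76 mm by 85 mm) begins 54 mm behind the grasp point. The pads swing forward as they close: fully open they stand 13 mm farther back than shut.
Start: joints at [-1.263, 0.126, -0.04, 1.405, 0, 1.571], TCP at [0.159, -0.5, 0.208] pointing down, gripper open.
Joint ranges: [-2.72, 2.72], [-0.95, 1.95], [-1.27, 1.35], [-1.78, 2.02], [-1.46, 1.47], [-3.14, 3.14]. Speed limits (rad/s): [2.39, 2.39, 3.01, 3.14, 3.14, 3.14].

## Interface

Orientations are given as [roll, pitch, yaw] about the fixed x, y, z axes, in that order (R = Rz(yaw) Ry(pitch) Rx(roll)).
In Python, from rig import * gives the robot as it stands.
- The arm moves only by the shell command python3 -m handwheel 'ROWS' [OPENING] [FORCE]. ROWS is JSON, one flat list of numbers, 6 for each row, row after row: the shift along the tool's x, y, z in cm, then the turn, a rotation vector about the tool's x, y, z in rad. A call has 1 to 8 rows; each row shifts and turns the pose as measured when the row begins, along the tool's axes as they then stand; what a row does not reach is not made up. A row lasts 1/12 s, in which the tool goes at most 41.7 mm and 7.16 degrees, less where a joint would pass 70% of its speed; a pose out of reach is approached as far as the arm can. A call is refused whole if a number of a shift passes 4.17 or a number of a turn 0.125, either way. A call with a gripper value outside its range is refused whole. OPENING is the closure, from -1 (fully open) to 1 (shut), set as the call begins (- or left out, the last holds). The fingers move at their own pace and stop on an object; FORCE is the grip in N (left out, the last holds). Time passes only in rows, so rows that do not move let the fingers close. It gives the time, the measured TCP pose, the force and the opening at its end, in the units of the state.
- get_obs(): the state, without advancing time (a new reading comes with each control period).
- snapshot(name): name is "scene" or "side" or "wrist"; returns a dict with "image" (420x560x3 uint8, red, green, blue), "range_z" (420x560 float32, m along the optical axis (not along the pixel's ray), 0 where there is no reading), "camera_matrix" (3x3 intrinsics, pixels), "R" (3x3) and "t" (3): a world point X has camera coordinates R X + t; the wrist camera has in their place "tool_from_camera" (4x4, takes a point from camera to tool coordinates, whose origin is the TCP and whose axes are the flange's). Camera axes: x right, y down, z forward; pixel columns grow to the right and rows downward; lengths in m; the calibration is good to about 2 mm. A picture is of the moment at which its call begins: read the wrist's pose just before it.
- sign_off(): hands the job in, once; it reports no verdict.
The state is a dict: "time": time; "qpos": joint angles; "dq": joint speeds; "effort": joint torques, N m; "position": TCP position; "tool_rot": TCP orientation; "force": force on the tool from outside, world axes, zero at the start; "ft_torque": the same for the moment, N m; "grip_width": opening from 0.0 (shut) to 1.0 (fully open).
Only numpy, scipy, OpenCV 4.12 (cv2) and the standard library are available. Lean on these libraries where they do the work, as an engineer would, in place of code of your own. Each camera call takes 0.05 s, during which the arm holds its last target. There are 200 camera calls.

## Working session

There is one attempt and no reset: what is moved stays moved. The work goes in short steps, Python scripts to look and compute and a shell command to move; the robot and the scene stay as the last step left them, time stands still between calls to the robot, and variables do not carry over. Pictures are saved under pics/ and viewed, about 8 in all and at most 12, crops included, and the job is handed in when it is done.

```bash
mkdir -p pics; ls; python3 - <<'E'
from rig import *
import cv2,numpy as np
o=get_obs();print(o)
for n in("scene","side"):
    s=snapshot(n);cv2.imwrite(f"pics/{n}0.png",s["image"][:,:,::-1]);np.savez(f"{n}0.npz",**s)
    print(n,s["camera_matrix"].round(1).tolist(),(-s["R"].T@s["t"]).round(3),s["R"][2].round(2))
E
```

```text
pics
{'time': 0.0, 'qpos': array([-1.26296385e+00,  1.26374778e-01, -4.06021157e-02,  1.40540736e+00,
        2.63071531e-06,  1.57079489e+00]), 'dq': array([ 0.00076265, -0.00024715,  0.00086919, -0.00033834,  0.00150533,
       -0.00308479]), 'effort': array([-7.59380564e-04, -4.35915184e+01,  3.52924526e+01,  1.74362183e-02,
       -5.25711016e-05,  3.00107970e-06]), 'position': array([ 0.15893732, -0.49989568,  0.20733394]), 'tool_rot': array([-3.14000472e+00, -2.63299425e-06,  3.07833907e-01]), 'force': array([-0.0308724 , -0.14884149, -0.3917464 ]), 'ft_torque': array([-0.05726145, -0.01781967,  0.02872136]), 'grip_width': 0.9981262201116502}
scene [[421.0, 0.0, 274.7], [0.0, 421.0, 210.9], [0.0, 0.0, 1.0]] [ 1.177 -0.114  1.056] [-0.53  0.12 -0.84]
side [[385.6, 0.0, 281.9], [0.0, 385.6, 210.3], [0.0, 0.0, 1.0]] [0.298 0.667 0.863] [ 0.23 -0.61 -0.75]
```

View pics/scene0.png

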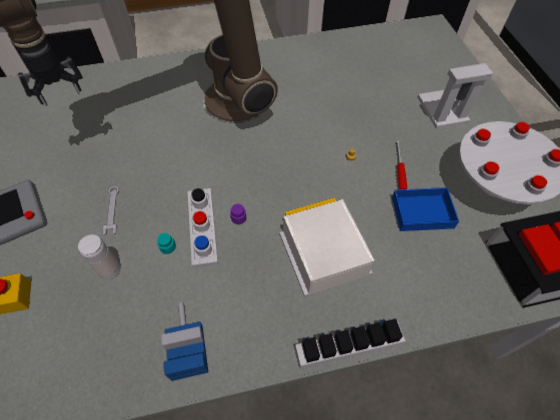

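View pics/side0.png

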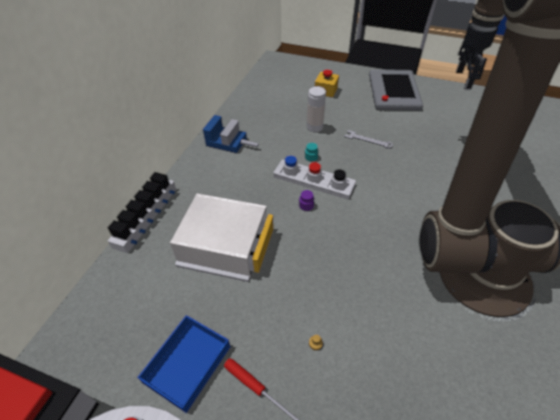

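```bash
cat > h.py <<'E'
import numpy as np,cv2
def pts(s,m):
    K=s["camera_matrix"];v,u=np.nonzero(m&(s["range_z"]>0));z=s["range_z"][v,u]
    c=np.stack([(u-K[0,2])/K[0,0]*z,(v-K[1,2])/K[1,1]*z,z],1)
    return (c-s["t"])@s["R"]
def ray(s,u,v,h):
    K=s["camera_matrix"];d=s["R"].T@[(u-K[0,2])/K[0,0],(v-K[1,2])/K[1,1],1];c=-s["R"].T@s["t"]
    return c+d*(h-c[2])/d[2]
def mask(s,lo,hi,box):
    h=cv2.cvtColor(s["image"],cv2.COLOR_RGB2HSV);m=cv2.inRange(h,lo,hi)>0
    b=np.zeros_like(m);b[box[1]:box[3],box[0]:box[2]]=1;return m&b
E
python3 - <<'E'
from h import *
S=np.load("scene0.npz");D=np.load("side0.npz")
def caps(s,boxes,nm):
  for k,(lo,hi,b) in boxes.items():
    p=pts(s,mask(s,lo,hi,b));top=p[p[:,2]>np.percentile(p[:,2],95)-.006]
    (c,r)=cv2.minEnclosingCircle(top[:,:2].astype(np.float32));print(nm,k,len(p),top.mean(0).round(4),np.round(c,4),round(r,4))
R=(0,120,60),(8,255,255);B=(105,120,50),(125,255,255);P=(130,80,40),(160,255,255);T=(80,80,40),(98,255,255);K=(0,0,0),(179,255,50)
caps(S,{"red":(*R,(188,205,214,232)),"blue":(*B,(190,230,214,256)),"black":(*K,(188,184,210,204)),"purple":(*P,(225,200,250,226)),"turq":(*T,(150,228,180,256))},"scene")
caps(D,{"red":(*R,(303,158,326,180)),"blue":(*B,(280,150,302,172)),"black":(*K,(330,168,350,185)),"purple":(*P,(295,185,320,212))},"side")
# white box roof
for n,s,b in(("scene",S,(275,190,380,300)),("side",D,(165,185,280,280))):
    m=np.zeros((420,560),bool);m[b[1]:b[3],b[0]:b[2]]=1
    p=pts(s,m);p=p[np.abs(p[:,2]-.092)<.006];print(n,"roof",cv2.minAreaRect(p[:,:2].astype(np.float32)),p[:,2].mean())
y=pts(D,mask(D,(15,120,80),(35,255,255),(240,205,285,285)));print(len(y),y.min(0),y.max(0))
f=y[y[:,2]<.068];vx,vy,x0,y0=cv2.fitLine(f[:,:2].astype(np.float32),cv2.DIST_HUBER,0,.01,.01).ravel();print("front line dir",vx,vy,"pt",x0,y0)
y=pts(S,mask(S,(15,120,80),(35,255,255),(275,190,345,220)));print(cv2.minAreaRect(y[y[:,2]>.07][:,:2].astype(np.float32)),y.mean(0))
E
```

```text
scene red 145 [ 0.5168 -0.1867  0.0656] [ 0.5165 -0.1869] 0.0181
scene blue 150 [ 0.5974 -0.1917  0.0655] [ 0.5973 -0.1915] 0.0181
scene black 121 [ 0.4388 -0.1819  0.0655] [ 0.4373 -0.1823] 0.0181
scene purple 261 [ 0.507  -0.0789  0.0518] [ 0.5063 -0.0791] 0.0182
scene turq 305 [ 0.5568 -0.2918  0.0506] [ 0.5567 -0.2925] 0.02
side red 97 [ 0.5132 -0.1849  0.0637] [ 0.5158 -0.1857] 0.02
side blue 92 [ 0.5928 -0.189   0.0643] [ 0.5921 -0.1904] 0.0203
side black 89 [ 0.4329 -0.178   0.0642] [ 0.4332 -0.1796] 0.0177
side purple 257 [ 0.5036 -0.076   0.05  ] [ 0.5051 -0.0775] 0.0203
scene roof ((0.6743226051330566, 0.13469097018241882), (0.20327895879745483, 0.17561031877994537), 6.1357011795043945) 0.09372224059634698
side roof ((0.6750732660293579, 0.13479629158973694), (0.20168384909629822, 0.17801877856254578), 6.293456554412842) 0.09209984143727683
517 [ 0.5443806  -0.01231646 -0.00098487] [0.59376751 0.1988906  0.07957245]
front line dir 0.101980425 -0.9947864 pt 0.5519969 0.13160932
((0.5656018853187561, 0.1219007670879364), (0.02469637803733349, 0.14753924310207367), 6.312796115875244) [0.56120141 0.12040903 0.0790362 ]
```

```bash
cat > d.py <<'E'
import sys,numpy as np
from rig import *
from scipy.spatial.transform import Rotation as Rn
def st():
    o=get_obs();R=Rn.from_euler('xyz',o['tool_rot']);return o,R
if __name__=="__main__":
    t=np.array(eval(sys.argv[1]));yaw=float(sys.argv[2]) if len(sys.argv)>2 else .108
    o,R=st();w=(R.inv()*Rn.from_euler('xyz',[np.pi,0,yaw])).as_rotvec()
    print("t",round(o['time'],2),"pos",o['position'].round(4),"d_tool cm",(R.inv().apply(t-o['position'])*100).round(2),"rot",w.round(3),"F",o['force'].round(2),"Fin",round(-o['force']@[.994,.108,0],2),"grip",round(o['grip_width'],3))
E
python3 -m handwheel '[0,0,0,0,0,0.1, 0,0,0,0,0,0.1, 2.3,-3.2,0,0,0,0, 2.3,-3.2,0,0,0,0, 2.3,-3.2,0,0,0,0, 2.3,-3.2,0,0,0,0, 2.3,-3.2,0,0,0,0, 2.3,-3.2,0,0,0,0]' 1 40
python3 d.py '[.5155,.1174,.207]'
```

```text
time: 0.77
position: [0.2775, -0.2927, 0.2021]
tool_rot: [-3.133, 0.004, 0.083]
force: [1.0, 0.5, -1.2]
grip_width: 0.001
t 0.77 pos [ 0.2775 -0.2927  0.2021] d_tool cm [ 27.13 -38.89  -0.28] rot [-0.008  0.004 -0.025] F [ 1.05  0.48 -1.21] Fin -1.09 grip 0.001
```

```bash

python3 -m handwheel '[2.3,-3.2,0,0,0,-0.02, 2.3,-3.2,0,0,0,0, 2.3,-3.2,0,0,0,0, 2.3,-3.2,0,0,0,0, 2.3,-3.2,0,0,0,0, 2.3,-3.2,0,0,0,0, 2.3,-3.2,0,0,0,0, 2.3,-3.2,0,0,0,0]' 1 >/dev/null
python3 d.py '[.5155,.1174,.036]'
```

```text
t 1.43 pos [ 0.437  -0.0037  0.2025] d_tool cm [  9.12 -11.11  16.71] rot [-0.008  0.004 -0.006] F [ 1.37 -1.18 -0.04] Fin -1.24 grip -0.004
```

```bash

python3 -m handwheel '[1.8,-3.2,0,0,0,0, 1.8,-3.2,0,0,0,0, 1.0,-2.8,0,0,0,0, 0,0,0,0,0,0]' 1 >/dev/null
python3 d.py '[.5155,.1174,.036]'
```

```text
t 1.77 pos [0.4786 0.081  0.2011] d_tool cm [ 4.3  -2.57 16.57] rot [-0.029  0.006  0.042] F [-0.73 -0.91 -0.78] Fin 0.83 grip -0.001
```

```bash

python3 -m handwheel '[2,-1.3,0,-0.03,0,0.04, 2.3,-1.3,0,0,0,0, 0,0,3.4,0,0,0, 0,0,3.4,0,0,0, 0,0,3.4,0,0,0, 0,0,3.4,0,0,0, 0,0,2,0,0,0, 0,0,0,0,0,0]' 1 >/dev/null
python3 d.py '[.5155,.1174,.036]'
```

```text
t 2.43 pos [0.5209 0.0836 0.0403] d_tool cm [-0.03 -3.41  0.49] rot [-0.018  0.005  0.041] F [-0.79 -0.67  0.32] Fin 0.86 grip -0.001
```

```bash

python3 -m handwheel '[0,-1.7,0.2,-0.018,0,0.04, 0,-1.7,0.2,0,0,0, 0,0,0,0,0,0, 0,0,0,0,0,0]' 1 >/dev/null
python3 d.py '[.5155,.1174,.036]'; python3 -m handwheel '[0,0,0,0,0,0]'; python3 d.py '[.5155,.1174,.036]'
```

```text
t 2.77 pos [0.52   0.0864 0.0393] d_tool cm [ 0.03 -3.12  0.4 ] rot [-0.023  0.006  0.043] F [-0.24 -0.01  0.11] Fin 0.24 grip 0.003
time: 2.85
position: [0.5209, 0.0866, 0.0408]
tool_rot: [-3.118, 0.003, 0.151]
force: [0.3, -0.8, 0.1]
grip_width: -0.004
t 2.85 pos [0.5209 0.0866 0.0408] d_tool cm [-0.07 -3.11  0.55] rot [-0.023  0.004  0.043] F [ 0.29 -0.82  0.1 ] Fin -0.2 grip -0.004
```

```bash
python3 - <<'E'
from rig import *
import cv2
o=get_obs();print(o['qpos'].round(3),o['dq'].round(3),o['ft_torque'].round(2))
s=snapshot("side");cv2.imwrite("pics/s1.png",cv2.resize(s["image"][110:310,150:400,::-1],None,fx=3,fy=3))
E
```

```text
[ 0.151  0.188 -0.339  1.047  0.023  3.141] [-0.    -0.015  0.022  0.01  -0.001  0.   ] [-0.06  0.   -0.02]
```

View pics/s1.png

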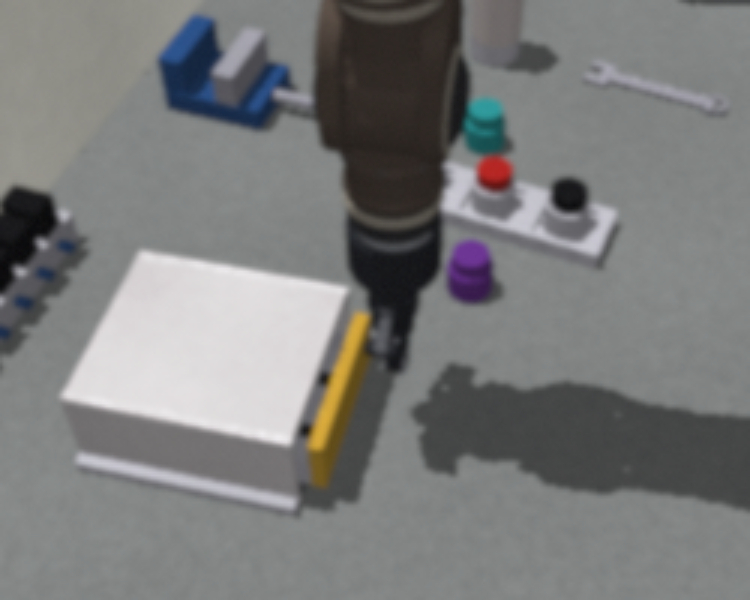

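```bash

python3 -m handwheel '[-1.5,0,-1,0,0,-0.125, -1.5,0,-1,0,0,-0.125, 0,0,0,0,0,-0.125, 0,0,0,0,0,-0.125, 0,0,0,0,0,-0.125, 0,0,0,0,0,-0.125, 0,0,0,0,0,-0.125, 0,0,0,0,0,-0.125]' 1 >/dev/null
python3 -m handwheel '[0,0,0,0,0,-0.125, 0,0,0,0,0,-0.125, 0,0,0,0,0,-0.125, 0,0,0,0,0,-0.125, 0,0,0,0,0,-0.125, 0,0,0,0,0,-0.125, 0,0,0,0,0,-0.125, 0,0,0,0,0,-0.125]' 1 >/dev/null
python3 -m handwheel '[0,0,0,0,0,-0.125, 0,0,0,0,0,-0.125, 0,0,0,0,0,-0.125, 0,0,0,0,0,-0.125, 0,0,0,0,0,-0.125, 0,0,0,0,0,-0.125, 0,0,0,0,0,-0.125, 0,0,0,0,0,-0.125]' 1 >/dev/null
sed -i 's/else .108/else .108+np.pi/' d.py
python3 d.py '[.5105,.1169,.036]'
```

```text
t 4.9 pos [0.5046 0.083  0.0851] d_tool cm [-0.47  3.25  5.02] rot [ 0.025  0.034 -0.093] F [ 0.75 -0.37  0.45] Fin -0.71 grip 0.001
```

```bash

python3 -m handwheel '[0,1.6,0,0.025,0.034,-0.09, 0,1.5,2.5,0,0,0, 0,0,2.4,0,0,0, 0,0,0,0,0,0, 0,0,0,0,0,0]' 1 >/dev/null
python3 d.py '[.5105,.1169,.036]'
```

```text
t 5.32 pos [0.5072 0.1158 0.0416] d_tool cm [-0.34  0.07  0.56] rot [-0.     0.01   0.007] F [ 0.35 -0.61  0.85] Fin -0.28 grip 0.0
```

```bash

python3 -m handwheel '[-0.9,0,0.2,0,0.01,0, -0.9,0,0.2,0,0,0, -0.8,0,0.1,0,0,0, 0,0,0,0,0,0, 0,0,0,0,0,0]' 1 >/dev/null
python3 d.py '[.5423,.1204,.036]'
python3 -m handwheel '[-0.15,0,0,0,0,0, -0.15,0,0,0,0,0, -0.15,0,0,0,0,0, -0.15,0,0,0,0,0]' 1 >/dev/null
python3 d.py '[.5423,.1204,.036]'
```

```text
t 5.73 pos [0.537  0.1185 0.0424] d_tool cm [-0.55  0.13  0.64] rot [0.    0.006 0.005] F [-0.36  0.1  -0.11] Fin 0.35 grip -0.0
t 6.07 pos [0.5423 0.1187 0.0436] d_tool cm [-0.02  0.17  0.76] rot [0.001 0.005 0.004] F [-6.4  -0.92  2.99] Fin 6.46 grip 0.002
```

```bash

for i in 1; do python3 -m handwheel '[-0.08,0,0.02,0,0,0, -0.08,0,0.02,0,0,0, -0.08,0,0.02,0,0,0]' 1 >/dev/null
python3 d.py '[.5423,.1204,.036]';done
python3 -m handwheel '[-0.08,0,0.02,0,0,0, -0.08,0,0.02,0,0,0, -0.08,0,0.02,0,0,0]' 1 >/dev/null
python3 d.py '[.5423,.1204,.036]'
```

```text
t 6.32 pos [0.5422 0.1186 0.0428] d_tool cm [-0.03  0.18  0.69] rot [0.001 0.001 0.004] F [-5.96 -0.78  3.4 ] Fin 6.01 grip 0.001
t 6.57 pos [0.5422 0.1185 0.042 ] d_tool cm [-0.03  0.18  0.6 ] rot [ 0.    -0.003  0.005] F [-5.4  -0.47  4.53] Fin 5.42 grip 0.0
```

```bash

python3 -m handwheel '[-0.14,0,0,0,0,0, -0.14,0,0,0,0,0]' 1 >/dev/null
python3 d.py '[.5423,.1204,.036]'
python3 -m handwheel '[-0.18,0,0,0,0,0, -0.18,0,0,0,0,0]' 1 >/dev/null
python3 d.py '[.5423,.1204,.036]'
python3 -m handwheel '[-0.2,0,0,0,0,0, -0.2,0,0,0,0,0]' 1 >/dev/null
python3 d.py '[.5423,.1204,.036]'
```

```text
t 6.73 pos [0.5426 0.1185 0.0417] d_tool cm [0.   0.19 0.57] rot [ 0.    -0.007  0.005] F [-7.02 -1.4   2.93] Fin 7.13 grip 0.0
t 6.9 pos [0.5432 0.1184 0.0408] d_tool cm [0.06 0.21 0.48] rot [-0.    -0.013  0.005] F [-6.85 -0.03  3.11] Fin 6.81 grip 0.004
t 7.07 pos [0.5439 0.1182 0.0397] d_tool cm [0.13 0.24 0.37] rot [-0.001 -0.019  0.005] F [-6.58 -1.04  2.83] Fin 6.65 grip -0.003
```

```bash

for i in 1; do python3 -m handwheel '[-0.24,0,-0.04,0,-0.01,0, -0.24,0.02,-0.04,0,-0.01,0, -0.24,0.02,-0.04,0,-0.01,0, -0.24,0.02,-0.04,0,-0.01,0]' 1 >/dev/null
python3 d.py '[.5423,.1204,.036]';done
python3 -m handwheel '[-0.24,0,-0.04,0,-0.01,0, -0.24,0.02,-0.04,0,-0.01,0, -0.24,0.02,-0.04,0,-0.01,0]' 1 >/dev/null
python3 d.py '[.5423,.1204,.036]'
```

```text
t 7.4 pos [0.547  0.1184 0.0385] d_tool cm [0.45 0.25 0.24] rot [-0.003  0.008  0.005] F [-8.49 -1.67  3.57] Fin 8.62 grip 0.0
t 7.65 pos [0.549  0.1188 0.038 ] d_tool cm [0.66 0.24 0.18] rot [-0.003  0.029  0.005] F [-7.38 -1.59  3.27] Fin 7.5 grip -0.003
```

```bash

python3 -m handwheel '[-0.24,0.04,-0.04,0,0.005,0, -0.24,0.04,-0.04,0,0.005,0, -0.24,0.04,-0.04,0,0.005,0]' 1 >/dev/null
python3 d.py '[.5423,.1204,.036]'
python3 -m handwheel '[-0.24,0.04,-0.04,0,0,0, -0.24,0.04,-0.04,0,0,0, -0.24,0.04,-0.04,0,0,0]' 1 >/dev/null
python3 d.py '[.5423,.1204,.036]'
```

```text
t 7.9 pos [0.5497 0.1192 0.0376] d_tool cm [0.72 0.2  0.15] rot [-0.005  0.003  0.005] F [-6.85 -0.68  1.06] Fin 6.88 grip -0.002
t 8.15 pos [0.5506 0.1197 0.036 ] d_tool cm [0.81 0.16 0.01] rot [-0.007 -0.01   0.005] F [-7.97 -1.08  2.03] Fin 8.04 grip -0.002
```

```bash

for i in 1; do python3 -m handwheel '[-0.26,0.04,-0.05,0,-0.004,0, -0.26,0.04,-0.05,0,-0.004,0, -0.26,0.04,-0.05,0,-0.004,0]' 1 >/dev/null
python3 d.py '[.5423,.1204,.036]';done
python3 -m handwheel '[-0.26,0.04,-0.05,0,-0.004,0, -0.26,0.04,-0.05,0,-0.004,0, -0.26,0.04,-0.05,0,-0.004,0]' 1 >/dev/null
python3 d.py '[.5423,.1204,.036]'
python3 -m handwheel '[-0.26,0.04,-0.05,0,-0.004,0, -0.26,0.04,-0.05,0,-0.004,0]' 1 >/dev/null
python3 d.py '[.5423,.1204,.036]'
```

```text
t 8.4 pos [0.5519 0.1204 0.0342] d_tool cm [ 0.95  0.11 -0.17] rot [-0.009 -0.011  0.005] F [-7.93 -1.66  2.4 ] Fin 8.06 grip -0.0
t 8.65 pos [0.5526 0.1209 0.0331] d_tool cm [ 1.04  0.06 -0.28] rot [-0.01  -0.013  0.006] F [-10.15  -1.49   5.5 ] Fin 10.25 grip 0.001
t 8.82 pos [0.5526 0.1211 0.0326] d_tool cm [ 1.04  0.04 -0.32] rot [-0.012 -0.014  0.006] F [-10.86  -1.67   2.94] Fin 10.98 grip 0.004
```

```bash

python3 -m handwheel '[1.5,0,-0.1,0,0,0, 2,0,-0.1,0,0,0, 2,0,-0.1,0,0,0, 2,0,0,0,0,0, 2,0,0,0,0,0, 2,0,0,0,0,0, 1.5,0,0,0,0,0, 0,0,0,0,0,0]' 1 >/dev/null
python3 d.py '[.43,.1,.036]'
python3 - <<'E'
from rig import *
from h import *
import cv2
s=snapshot("scene");cv2.imwrite("pics/c2.png",cv2.resize(s["image"][130:310,140:400,::-1],None,fx=3,fy=3))
y=pts(s,mask(s,(15,120,80),(35,255,255),(270,120,360,230)));t=y[y[:,2]>.07];print(len(t),t.mean(0),cv2.minAreaRect(t[:,:2].astype(np.float32)))
E
```

```text
t 9.48 pos [0.4238 0.1065 0.0357] d_tool cm [-0.55 -0.72 -0.03] rot [-0.012 -0.006  0.005] F [0.02 0.48 0.33] Fin -0.08 grip -0.001
254 [0.51944856 0.11687498 0.07675777] ((0.517619788646698, 0.11736104637384415), (0.01742103137075901, 0.15025432407855988), 5.740228652954102)
```

View pics/c2.png

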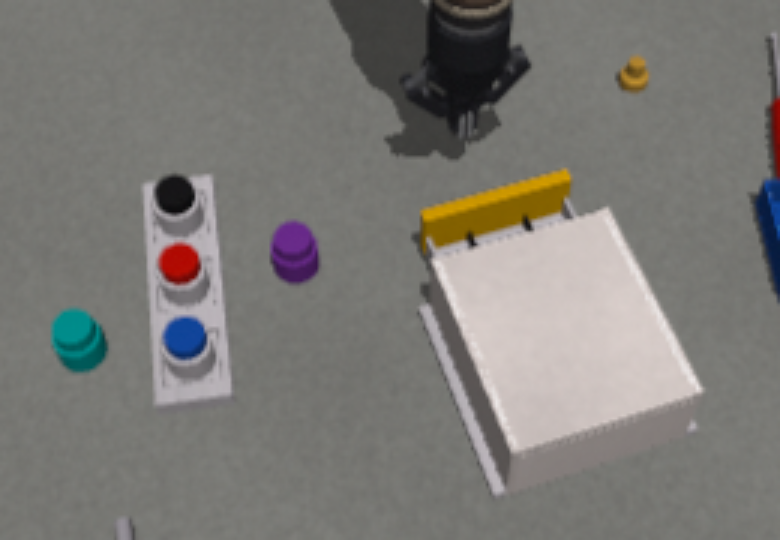

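```bash

python3 -m handwheel '[0,0,-3.5,0,0,0, 0,0,-3.5,0,0,0, 0,-3,-3,0,0,0, -0.7,-3.5,0,0,0,0, -0.7,-3.5,0,0,0,0, -0.7,-3.5,0,0,0,0, -0.7,-3.5,0,0,0,0, -0.7,-3.5,0,0,0,0]' 1 >/dev/null
python3 d.py '[.5155,-.1862,.12]'
```

```text
t 10.2 pos [ 0.4979 -0.0937  0.146 ] d_tool cm [-0.54 -9.36  2.75] rot [-0.015  0.013  0.019] F [ 0.51  0.7  -0.87] Fin -0.59 grip 0.0
```

```bash

python3 -m handwheel '[-1.3,-3.2,0,0,0,0, -1.3,-3.2,0,0,0,0, -1.2,-2,0,0,0,0, 0,0,0,0,0,0, 0,0,0,0,0,0]' -1 >/dev/null
python3 d.py '[.5155,-.1862,.12]'
```

```text
t 10.62 pos [ 0.5572 -0.1877  0.1476] d_tool cm [4.18 0.69 2.65] rot [-0.021  0.022  0.01 ] F [-0.94  0.34  0.06] Fin 0.9 grip 0.709
```

```bash

python3 -m handwheel '[2.1,0.3,1,-0.02,0.02,0.01, 2,0.3,1,0,0,0, 0,0,0,0,0,0, 0,0,0,0,0,0, 0,0,0,0,0,0]' -1 >/dev/null
python3 d.py '[.5155,-.1862,.12]'
python3 - <<'E'
from rig import *
from h import *
from d import st
o,R=st();s=snapshot("wrist");cv2.imwrite("pics/w1.png",s["image"][:,:,::-1])
m=mask(s,(0,120,60),(8,255,255),(0,0,560,420));n,l,c,ce=cv2.connectedComponentsWithStats(m.astype(np.uint8))
T=s["tool_from_camera"];K=s["camera_matrix"]
for i in range(1,n):
    if c[i,4]>200:
        v,u=np.nonzero(l==i);z=s["range_z"][v,u];P=np.stack([(u-K[0,2])/K[0,0]*z,(v-K[1,2])/K[1,1]*z,z,0*z+1],1)[z>0]@T.T
        W=R.apply(P[:,:3])+o['position'];t=W[W[:,2]>.06];print(c[i],t.mean(0),cv2.minEnclosingCircle(t[:,:2].astype(np.float32)))
E
```

```text
t 11.03 pos [ 0.5178 -0.1854  0.1254] d_tool cm [ 0.23 -0.05  0.54] rot [-0.001  0.003  0.001] F [ 0.91 -0.05 -0.09] Fin -0.9 grip 1.0
[ 249  186   51   52 1995] [ 0.51392509 -0.18721041  0.06544156] ((0.5146099925041199, -0.18715329468250275), 0.018559254705905914)
```

View pics/w1.png

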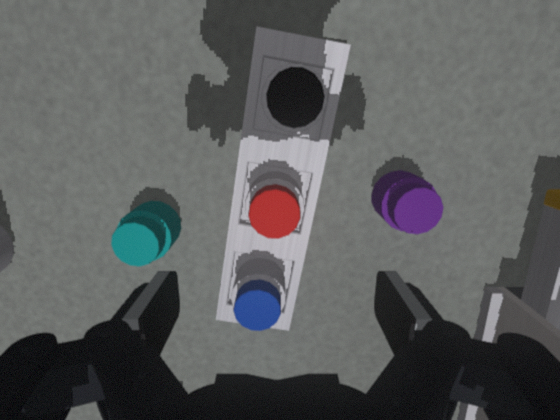

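```bash

python3 -m handwheel '[0.25,-0.15,2,0,0,0, 0,0,2,0,0,0, 0,0,2.2,0,0,0, 0,0,0,0,0,0, 0,0,0,0,0,0]' -1 >/dev/null
python3 d.py '[.5152,-.1868,.028]'
python3 - <<'E'
from h import *
s=np.load("scene0.npz");p=pts(s,np.ones((420,560),bool))
q=p[(abs(p[:,0]-.515)<.13)&(abs(p[:,1]+.187)<.045)&(p[:,2]<.03)]
print(np.histogram(q[:,2],bins=np.arange(-.004,.031,.002)))
E
```

```text
t 11.5 pos [ 0.5228 -0.1866  0.0669] d_tool cm [0.81 0.09 3.88] rot [-0.006  0.014  0.006] F [-0.12  0.05  0.23] Fin 0.11 grip 1.002
(array([ 19,  88, 198, 150,  69,  16,  19,  16,  62,  79, 103, 184, 315,
       242,  96,  31,  19]), array([-0.004, -0.002,  0.   ,  0.002,  0.004,  0.006,  0.008,  0.01 ,
        0.012,  0.014,  0.016,  0.018,  0.02 ,  0.022,  0.024,  0.026,
        0.028,  0.03 ]))
```

```bash

python3 -m handwheel '[0.8,0.1,0,-0.006,0.014,0.006, 0.1,0,1.4,0,0,0, 0.1,0,1.4,0,0,0, 0.1,0,1,0,0,0, 0,0,0,0,0,0]' -1 >/dev/null
python3 d.py '[.5152,-.1868,.029]'
```

```text
t 11.92 pos [ 0.5151 -0.1876  0.035 ] d_tool cm [-0.02  0.08  0.6 ] rot [-0.003  0.006  0.   ] F [-0.71 -0.51 -0.58] Fin 0.76 grip 1.002
```

```bash

python3 -m handwheel '[0,0.08,0.5,0,0.005,0, 0,0,0.2,0,0,0, 0,0,0,0,0,0, 0,0,0,0,0,0]' -1 >/dev/null
python3 d.py '[.5152,-.1868,.029]'
python3 -m handwheel '[0,0,0,0,0,0, 0,0,0,0,0,0, 0,0,0,0,0,0, 0,0,0,0,0,0, 0,0,0,0,0,0, 0,0,0,0,0,0, 0,0,0,0,0,0, 0,0,0,0,0,0]' 1 50 >/dev/null
python3 d.py '[.5152,-.1868,.029]'
```

```text
t 12.25 pos [ 0.5165 -0.1873  0.0305] d_tool cm [0.12 0.06 0.15] rot [-0.004  0.003 -0.   ] F [-0.28  0.04  0.41] Fin 0.27 grip 1.0
t 12.92 pos [ 0.5176 -0.1876  0.0324] d_tool cm [0.23 0.11 0.33] rot [-0.005  0.005 -0.   ] F [0.03 0.08 0.66] Fin -0.04 grip 0.414
```

```bash

python3 -m handwheel '[0,0,0,0,0,0, 0,0,0,0,0,0]' 1 50 >/dev/null
python3 d.py '[.5152,-.1868,.029]'
python3 - <<'E'
from rig import *
import cv2,numpy as np
s=snapshot("wrist");a=s["image"][150:420,130:430];b=snapshot("scene")["image"][150:280,130:260]
a=cv2.resize(a,(444,400));b=cv2.resize(b,(352,352));b=cv2.copyMakeBorder(b,0,48,0,0,0);cv2.imwrite("pics/w2.png",np.hstack([a,b])[:,:,::-1])
E
```

```text
t 13.08 pos [ 0.5176 -0.1876  0.0324] d_tool cm [0.23 0.11 0.33] rot [-0.005  0.005 -0.   ] F [-0.29  0.3   1.06] Fin 0.26 grip 0.413
```

View pics/w2.png

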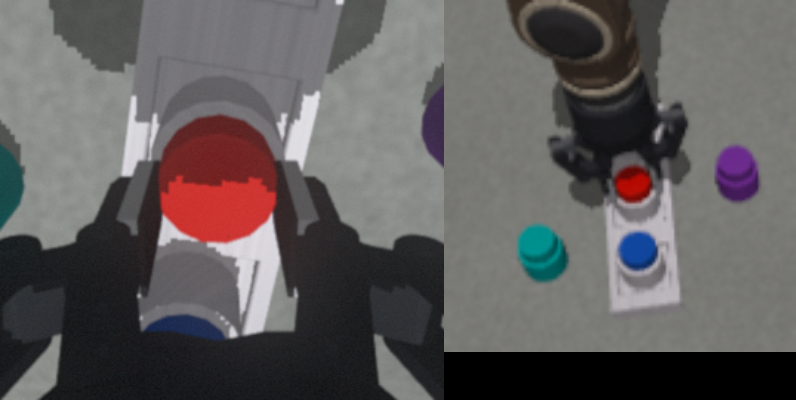

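```bash

python3 -m handwheel '[0,0,-0.5,0,0,0, 0,0,-1.5,0,0,0, 0,0,-2.5,0,0,0, 0,0,-2.5,0,0,0, 0,0,-2.5,0,0,0, 0,0,-1.5,0,0,0, 0,0,0,0,0,0]' 1 50 >/dev/null
cat > red.py <<'E'
from rig import *
from h import *
from d import st
o,R=st();s=snapshot("wrist")
m=mask(s,(0,120,40),(8,255,255),(0,0,560,420));n,l,c,ce=cv2.connectedComponentsWithStats(m.astype(np.uint8));i=1+np.argmax(c[1:,4])
T=s["tool_from_camera"];K=s["camera_matrix"]
v,u=np.nonzero(l==i);z=s["range_z"][v,u];P=(np.stack([(u-K[0,2])/K[0,0]*z,(v-K[1,2])/K[1,1]*z,z,0*z+1],1)[z>0]@T.T)[:,:3]
zt=np.percentile(P[:,2],5);t=P[P[:,2]<zt+.004];cc,r=cv2.minEnclosingCircle(t[:,:2].astype(np.float32))
print("cap tool mm",np.round(cc,4)*1e3,"r",r,"top z",np.median(t[:,2]),"world",(R.apply([cc[0],cc[1],np.median(t[:,2])])+o['position']).round(4),c[i])
A=np.c_[t[:,:2],np.ones(len(t))];print("tilt",np.linalg.lstsq(A,t[:,2],rcond=None)[0][:2].round(3))
E
python3 red.py; python3 d.py '[.5155,.1174,.13]'
python3 - <<'E'
from rig import *
from h import *
s=snapshot("scene")
y=pts(s,mask(s,(15,120,80),(35,255,255),(250,120,360,230)));t=y[y[:,2]>.07];print(t.mean(0),cv2.minAreaRect(t[:,:2].astype(np.float32)))
E
```

```text
cap tool mm [2.1 0.3] r 0.01904739998281002 top z -0.03312294113466091 world [ 0.5115 -0.1859  0.1779] [ 237  228   81   86 4759]
tilt [ 0.007 -0.005]
t 13.82 pos [ 0.5133 -0.1859  0.1434] d_tool cm [-3.48 30.14  1.29] rot [-0.001 -0.004 -0.   ] F [ 0.8  -1.43 -2.29] Fin -0.64 grip 0.414
[0.48320271 0.11112051 0.07705307] ((0.48217135667800903, 0.1126982718706131), (0.016815388575196266, 0.14737670123577118), 7.081944942474365)
```

```bash

python3 -m handwheel '[-0.4,1.5,0,0,0,0, -0.4,3,0,0,0,0, -0.4,3.5,0,0,0,0, -0.4,3.5,0,0,0,0, -0.4,3.5,0,0,0,0, -0.4,3.5,0,0,0,0, -0.4,3.5,0,0,0,0, -0.4,3.5,0,0,0,0]' 1 50 >/dev/null
python3 d.py '[.5176,.1176,.14]'
```

```text
t 14.53 pos [0.5112 0.0746 0.1262] d_tool cm [-1.    4.22 -1.41] rot [ 0.001 -0.026 -0.014] F [ 1.27 -0.14 -0.81] Fin -1.25 grip 0.414
```

```bash

python3 -m handwheel '[-0.5,2,-0.7,0,-0.026,-0.014, -0.4,1.3,-0.6,0,0,0, -0.1,0.3,0,0,0,0, 0,0,0,0,0,0, 0,0,0,0,0,0]' 1 50 >/dev/null
python3 d.py '[.5176,.1176,.14]'; python3 red.py
python3 - <<'E'
from rig import *
from h import *
s=snapshot("wrist");t=snapshot("side");np.savez("w3.npz",**s)
cv2.imwrite("pics/w3.png",np.hstack([s["image"][:,100:500],cv2.resize(t["image"][150:300,170:320],(400,400))[:, :] if 0 else cv2.copyMakeBorder(cv2.resize(t["image"][150:300,170:320],(380,380)),0,40,0,0,0)])[:,:,::-1])
E
```

```text
t 14.95 pos [0.512  0.1192 0.1294] d_tool cm [-0.52 -0.22 -1.07] rot [ 0.001 -0.013  0.011] F [-0.11 -1.31 -1.1 ] Fin 0.25 grip 0.414
cap tool mm [2.3 0.1] r 0.01904207654297352 top z -0.033111585397584756 world [0.5102 0.1191 0.1626] [ 237  228   80   86 4846]
tilt [ 0.007 -0.006]
```

View pics/w3.png

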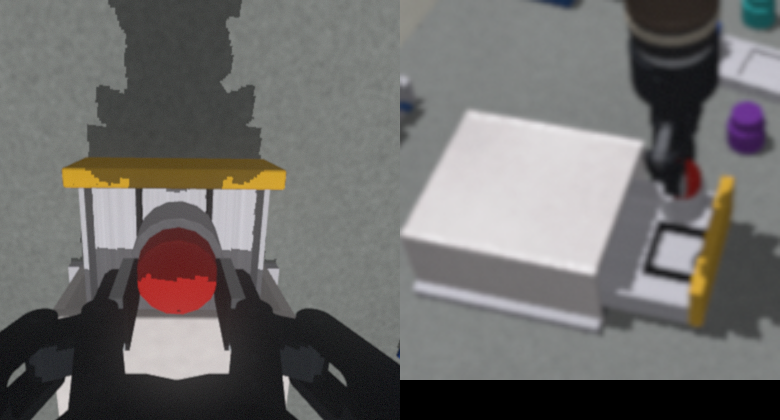

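```bash

python3 - <<'E'
from h import *
from d import st
o,R=st();s=np.load("w3.npz")
T=s["tool_from_camera"];K=s["camera_matrix"]
def W(m):
    v,u=np.nonzero(m&(s["range_z"]>0));z=s["range_z"][v,u];P=(np.stack([(u-K[0,2])/K[0,0]*z,(v-K[1,2])/K[1,1]*z,z,0*z+1],1)@T.T)[:,:3]
    return R.apply(P)+o['position']
y=W(mask(s,(15,120,60),(35,255,255),(100,100,460,240)));t=y[y[:,2]>np.percentile(y[:,2],90)-.006]
def cab(p): d=p[:,:2]-[.6745,.1347];c,q=np.cos(.108),np.sin(.108);return np.c_[d@[c,q],d@[-q,c],p[:,2]]
print("front top",cv2.minAreaRect(t[:,:2].astype(np.float32)),np.percentile(cab(t),[1,50,99],0).round(4))
b=cab(W(mask(s,(0,0,0),(179,255,60),(215,190,335,240))))
b=b[(b[:,2]<.045)&(b[:,2]>.03)]
for sgn in(-1,1):
    q=b[b[:,1]*sgn>.015];print("rim",len(q),np.percentile(q,[2,50,98],0).round(4).tolist() if len(q) else "")
E
```

```text
front top ((0.4816650450229645, 0.11352473497390747), (0.013976451009511948, 0.1495380401611328), 6.077492713928223) [[-0.2008 -0.073   0.0739]
 [-0.1948 -0.0008  0.0782]
 [-0.1877  0.0722  0.0798]]
rim 149 [[-0.1766, -0.0301, 0.0322], [-0.1622, -0.0286, 0.0384], [-0.147, -0.0274, 0.0397]]
rim 106 [[-0.1777, 0.0265, 0.0326], [-0.1687, 0.0277, 0.0382], [-0.1571, 0.0294, 0.0397]]
```

```bash

python3 -m handwheel '[-0.6,-0.22,1,0,-0.013,0.01, 0,0,1.5,0,0,0, 0,0,1.5,0,0,0, 0,0,1.5,0,0,0, 0,0,0,0,0,0, 0,0,0,0,0,0]' 1 50 >/dev/null
python3 d.py '[.5182,.1172,.060]'
```

```text
t 15.6 pos [0.5199 0.1108 0.0736] d_tool cm [0.11 0.66 1.35] rot [ 0.     0.003 -0.011] F [-0.24  0.14 -1.3 ] Fin 0.22 grip 0.413
```

```bash

python3 -m handwheel '[0.1,0.65,0,0,0,-0.011, 0,0.1,0.7,0,0,0, 0,0,0.5,0,0,0, 0,0,0,0,0,0, 0,0,0,0,0,0]' 1 50 >/dev/null
python3 d.py '[.5182,.1172,.060]'
```

```text
t 16.02 pos [0.5197 0.1181 0.0634] d_tool cm [ 0.16 -0.07  0.34] rot [ 0.001  0.006 -0.001] F [ 1.12  1.17 -0.57] Fin -1.24 grip 0.409
```

```bash

python3 -m handwheel '[0.16,-0.08,0.3,0,0.006,0, 0.05,0,0.6,0,0,0, 0.05,0,0.5,0,0,0, 0.05,0,0,0,0,0, 0,0,0,0,0,0]' 1 50 >/dev/null
python3 d.py '[.5182,.1172,.040]'
```

```text
t 16.43 pos [0.5167 0.1171 0.0484] d_tool cm [-0.15 -0.01  0.84] rot [ 0.001  0.001 -0.001] F [ 0.4   0.61 -1.1 ] Fin -0.47 grip 0.411
```

```bash

python3 -m handwheel '[-0.15,0,0.3,0,0,0, 0,0,0.3,0,0,0, 0.03,0,0.2,0,0,0, 0,0,0,0,0,0]' 1 50 >/dev/null
python3 d.py '[.5182,.1172,.040]'
```

```text
t 16.77 pos [0.5185 0.1174 0.0404] d_tool cm [ 0.03 -0.02  0.04] rot [ 0.001  0.002 -0.001] F [-0.5  -0.8   1.97] Fin 0.59 grip 0.413
```

```bash

python3 -m handwheel '[0,0,0,0,0,0, 0,0,0,0,0,0, 0,0,0,0,0,0, 0,0,0,0,0,0, 0,0,0,0,0,0, 0,0,0,0,0,0]' -0.7 50 >/dev/null
python3 d.py '[.5182,.1172,.12]'
python3 -m handwheel '[0,0,-0.8,0,0,0, 0,0,-1.5,0,0,0, 0,0,-2,0,0,0, 0,0,-2,0,0,0, 0,0,-2,0,0,0, 0,0,0,0,0,0]' >/dev/null
python3 d.py '[.5182,.1172,.12]'; python3 red.py
python3 - <<'E'
from rig import *
from h import *
s=snapshot("wrist");t=snapshot("side");
cv2.imwrite("pics/w4.png",np.hstack([s["image"][:,100:500],cv2.copyMakeBorder(cv2.resize(t["image"][150:300,170:320],(380,380)),0,40,0,0,0)])[:,:,::-1])
E
```

```text
t 17.27 pos [0.5192 0.1175 0.0408] d_tool cm [ 0.07 -0.01 -7.92] rot [ 0.001  0.003 -0.001] F [-0.05 -0.34  0.07] Fin 0.08 grip 0.852
t 17.77 pos [0.5174 0.117  0.1282] d_tool cm [-0.08  0.01  0.82] rot [ 0.001 -0.    -0.001] F [ 0.07 -0.08  1.79] Fin -0.06 grip 0.85
cap tool mm [2.  2.3] r 0.018731659278273582 top z 0.054769655736024214 world [0.5151 0.1192 0.0735] [ 254  188   52   55 2242]
tilt [ 0.008 -0.001]
```

View pics/w4.png

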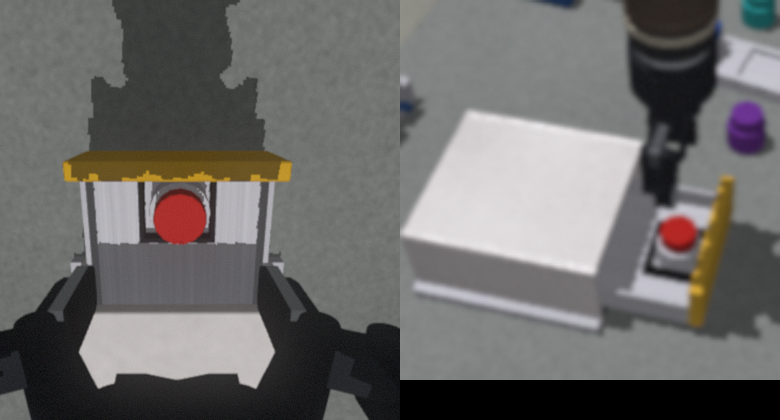

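```bash

python3 -m handwheel '[1.5,0,0,0,0,0, 2.4,0,0,0,0,0, 2.4,0,0,0,0,0, 2.4,0,0,0,0,0, 0.5,0,0,0,0,0, 0,0,0,0,0,0, 0,0,0,0,0,0]' 1 >/dev/null
python3 d.py '[.4309,.1082,.04]'
```

```text
t 18.5 pos [0.4166 0.1052 0.1157] d_tool cm [-1.59  0.16  7.54] rot [-0.002 -0.018 -0.001] F [0.42 0.63 0.12] Fin -0.48 grip 0.003
```

```bash

python3 -m handwheel '[0,0.15,2,0,-0.018,0, 0,0,2.5,0,0,0, 0,0,2.5,0,0,0, 0,0,0,0,0,0, 0,0,0,0,0,0]' 1 >/dev/null
python3 d.py '[.4309,.1082,.04]'
```

```text
t 18.92 pos [0.4216 0.1075 0.0433] d_tool cm [-0.93 -0.03  0.34] rot [-0.002  0.004 -0.002] F [ 0.45 -0.8   0.4 ] Fin -0.36 grip -0.001
```

```bash

python3 -m handwheel '[-1,0,0.1,0,0,0, -1,0,0.1,0,0,0, -0.9,0,0.1,0,0,0, 0,0,0,0,0,0, 0,0,0,0,0,0]' 1 >/dev/null
python3 d.py '[.4627,.1117,.038]'
python3 -m handwheel '[-0.3,0,0,0,0,0, -0.3,0,0,0,0,0, -0.3,0,0,0,0,0, -0.3,0,0,0,0,0, -0.3,0,0,0,0,0]' 1 >/dev/null
python3 d.py '[.4627,.1117,.038]'
```

```text
t 19.33 pos [0.4586 0.1117 0.044 ] d_tool cm [-0.4  -0.05  0.61] rot [-0.001  0.009 -0.002] F [-0.37 -0.86 -0.13] Fin 0.46 grip 0.005
t 19.75 pos [0.4711 0.1131 0.0444] d_tool cm [ 0.85 -0.05  0.64] rot [-0.     0.003 -0.002] F [-5.29 -0.24  3.17] Fin 5.29 grip -0.001
```

```bash

python3 -m handwheel '[-0.3,0,0.02,0,0,0, -0.3,0,0.02,0,0,0, -0.3,0,0.02,0,0,0, -0.3,0,0.02,0,0,0, -0.3,0,0.02,0,0,0, -0.3,0,0.02,0,0,0, -0.3,0,0.02,0,0,0, -0.3,0,0.02,0,0,0]' 1 >/dev/null
python3 d.py '[.5423,.1204,.038]'
```

```text
t 20.42 pos [0.49   0.1157 0.0418] d_tool cm [-5.25 -0.09  0.33] rot [ 0.001 -0.009 -0.001] F [-5.44 -0.48  1.8 ] Fin 5.46 grip 0.001
```

```bash

python3 -m handwheel '[-0.35,-0.03,0,0,-0.004,0, -0.35,0,0,0,-0.002,0, -0.35,0,0,0,-0.002,0, -0.35,0,0,0,-0.002,0, -0.35,0,0,0,-0.002,0, -0.35,0,0,0,-0.002,0, -0.35,0,0,0,-0.002,0, -0.35,0,0,0,-0.002,0]' 1 >/dev/null
python3 d.py '[.5423,.1204,.038]'
```

```text
t 21.08 pos [0.5102 0.1182 0.0396] d_tool cm [-3.22 -0.13  0.14] rot [ 0.002 -0.007  0.001] F [-6.9   0.29  2.72] Fin 6.82 grip 0.001
```

```bash

python3 -m handwheel '[-0.33,-0.03,0,0,0,0, -0.33,0,0,0,-0.002,0, -0.33,0,0,0,-0.002,0, -0.33,0,0,0,-0.002,0]' 1 >/dev/null
python3 d.py '[.5423,.1204,.038]'
```

```text
t 21.42 pos [0.5187 0.1192 0.0384] d_tool cm [-2.36 -0.14  0.01] rot [ 0.003 -0.011  0.002] F [-7.42  0.06  3.75] Fin 7.36 grip -0.001
```

```bash

python3 -m handwheel '[-0.33,-0.03,0,0,-0.003,0, -0.33,-0.02,-0.02,0,-0.003,0, -0.33,-0.02,-0.02,0,-0.003,0, -0.33,0,-0.02,0,-0.002,0, -0.33,0,-0.02,0,-0.002,0, -0.33,0,-0.02,0,-0.002,0]' 1 >/dev/null
python3 d.py '[.5423,.1204,.038]'
python3 -m handwheel '[-0.3,0,-0.03,0,-0.003,0, -0.3,0,-0.03,0,-0.003,0, -0.3,0,-0.03,0,-0.003,0, -0.3,0,-0.03,0,-0.002,0]' 1 >/dev/null
python3 d.py '[.5423,.1204,.038]'
```

```text
t 21.92 pos [0.5306 0.1205 0.0373] d_tool cm [-1.16 -0.14 -0.09] rot [ 0.005 -0.012  0.003] F [-7.44 -1.48  3.09] Fin 7.55 grip 0.002
t 22.25 pos [0.5369 0.1213 0.0369] d_tool cm [-0.52 -0.14 -0.12] rot [ 0.005 -0.012  0.004] F [-7.85 -1.04  3.28] Fin 7.91 grip 0.0
```

```bash

python3 -m handwheel '[-0.27,-0.02,-0.03,0,-0.004,0, -0.27,-0.02,-0.03,0,-0.004,0, -0.27,-0.02,-0.03,0,-0.004,0, -0.27,-0.02,-0.03,0,-0.004,0, -0.27,0,-0.03,0,-0.004,0, -0.27,0,-0.03,0,-0.004,0]' 1 >/dev/null
python3 d.py '[.5423,.1204,.038]'
python3 -m handwheel '[-0.27,-0.02,-0.03,0,-0.004,0, -0.27,-0.02,-0.03,0,-0.004,0, -0.27,-0.02,-0.03,0,-0.004,0, -0.27,-0.02,-0.03,0,-0.004,0, -0.27,0,-0.03,0,-0.004,0, -0.27,0,-0.03,0,-0.004,0]' 1 >/dev/null
python3 d.py '[.5423,.1204,.038]'
```

```text
t 22.75 pos [0.5446 0.1221 0.0364] d_tool cm [ 0.25 -0.14 -0.16] rot [ 0.006 -0.005  0.005] F [-7.3  -1.03  3.59] Fin 7.37 grip -0.002
t 23.25 pos [0.5513 0.1228 0.0358] d_tool cm [ 0.92 -0.13 -0.22] rot [0.008 0.001 0.006] F [-7.53 -1.16  5.48] Fin 7.61 grip 0.003
```

```bash

python3 -m handwheel '[-0.22,-0.02,-0.03,0,-0.002,0, -0.22,-0.02,-0.03,0,-0.002,0, -0.22,0,-0.03,0,-0.002,0]' 1 >/dev/null
python3 d.py '[.5423,.1204,.038]'
python3 -m handwheel '[-0.23,-0.02,-0.03,0,-0.002,0, -0.23,-0.02,-0.03,0,-0.002,0, -0.23,0,-0.03,0,-0.002,0]' 1 >/dev/null
python3 d.py '[.5423,.1204,.038]'
python3 -m handwheel '[-0.24,-0.02,-0.03,0,-0.002,0, -0.24,-0.02,-0.03,0,-0.002,0]' 1 >/dev/null
python3 d.py '[.5423,.1204,.038]'
```

```text
t 23.5 pos [0.553  0.1229 0.0356] d_tool cm [ 1.09 -0.13 -0.24] rot [ 0.009 -0.003  0.007] F [-6.79 -0.36  3.26] Fin 6.79 grip 0.003
t 23.75 pos [0.5545 0.1228 0.0349] d_tool cm [ 1.24 -0.09 -0.3 ] rot [ 0.009 -0.007  0.007] F [-8.02 -2.38  3.11] Fin 8.23 grip 0.0
t 23.92 pos [0.5547 0.1227 0.0344] d_tool cm [ 1.27 -0.08 -0.35] rot [ 0.009 -0.012  0.008] F [-10.85  -0.73   5.54] Fin 10.86 grip 0.001
```

```bash

python3 -m handwheel '[-0.26,0,-0.04,0,-0.003,0, -0.26,0,-0.04,0,-0.003,0]' 1 >/dev/null
python3 d.py '[.5423,.1204,.038]'
```

```text
t 24.08 pos [0.5546 0.1226 0.0336] d_tool cm [ 1.26 -0.07 -0.42] rot [ 0.009 -0.016  0.008] F [-9.69 -1.31  5.72] Fin 9.78 grip 0.001
```

```bash

python3 -m handwheel '[-0.32,0,-0.05,0,-0.008,0, -0.32,0,-0.05,0,-0.008,0]' 1 >/dev/null
python3 d.py '[.5423,.1204,.038]'
```

```text
t 24.25 pos [0.5551 0.1225 0.033 ] d_tool cm [ 1.3  -0.05 -0.48] rot [ 0.009 -0.012  0.008] F [-11.81  -0.87   2.71] Fin 11.84 grip 0.001
```

Past the catch on the end pad. Back away gently, then look.

```bash

python3 -m handwheel '[0.3,0,0,0,0,0, 0.6,0,0,0,0,0, 1,0,0,0,0,0, 1.5,0,0,0,0,0, 2,0,0,0,0,0, 2,0,0,0,0,0, 2,0,0,0,0,0, 2,0,0,0,0,0]' 1 >/dev/null
python3 -m handwheel '[1.5,0,0,0,0,0, 0,0,-2,0,0,0, 0,0,-3,0,0,0, 0,0,-3,0,0,0, 0,0,0,0,0,0, 0,0,0,0,0,0, 0,0,0,0,0,0, 0,0,0,0,0,0]' 1 >/dev/null
python3 d.py '[.5423,.1204,.038]'
python3 - <<'E'
from rig import *
from h import *
s=snapshot("scene");t=snapshot("side")
y=pts(s,mask(s,(15,120,80),(35,255,255),(250,120,360,230)));q=y[y[:,2]>.07];print(q.mean(0),cv2.minAreaRect(q[:,:2].astype(np.float32)))
m=mask(t,(15,120,80),(35,255,255),(225,190,300,300));f=pts(t,m);f=f[f[:,2]<.068];print(np.median((f[:,:2]-[.6745,.1347])@[.9942,.1078]))
cv2.imwrite("pics/e.png",np.hstack([cv2.resize(s["image"][120:320,130:400],(400,296)),cv2.resize(t["image"][100:300,130:400],(400,296))])[:,:,::-1])
E
```

```text
t 25.58 pos [0.4232 0.1059 0.118 ] d_tool cm [-1.192e+01 -1.000e-02  8.120e+00] rot [0.009 0.01  0.008] F [-0.28 -0.1  -0.02] Fin 0.29 grip -0.0
[0.56119601 0.12041616 0.07902965] ((0.5646267533302307, 0.12204212695360184), (0.025469671934843063, 0.14815661311149597), 6.785301685333252)
-0.12219976779644343
```

View pics/e.png

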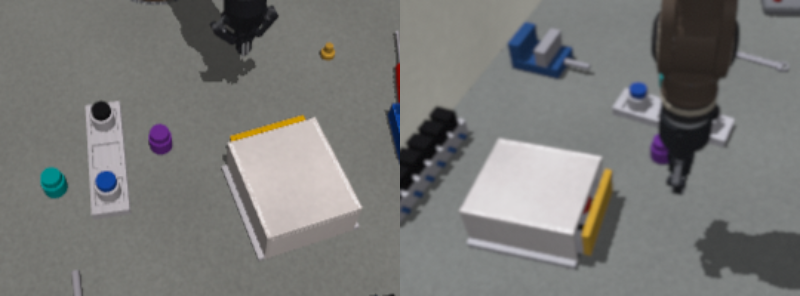

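The front is back at the latched position (-122 mm). The red cap shows through the gap, and the bystander hubs haven't moved. I'm handing in.

```bash
python3 -c "
from rig import *
print(sign_off(), get_obs()['time'])"
```

```text
the job is handed in; nothing more can be done
the job is handed in; nothing more can be done
```

The red-capped hub is upright in the drawer's pocket and the drawer is latched shut. I handed the job in at about 25.6 s of the 72 s allowed.

- **Opening:** I pressed the front in about 10 mm, with forces up to 11 N at each reading. When I backed the finger away, the drawer sprang out to its stop.
- **Placing:** I set the red hub in the pocket. The wrist camera put the cap top at 73.5 mm (72 mm expected), with under 0.01 rad of tilt.
- **Closing:** I pressed the front in about 13 mm past latched, with readings up to 11.8 N. After I backed off, it stood 122 mm in front of the cabinet's centre, exactly its latched position. The arm was clear of everything.

**Force reading:** I read the force only at the end of each short move, so peaks in between were not seen. The front stopped advancing at 10 to 12 N in both presses, well under 20 N.

**Other checks:**
- The last scene and side pictures show the black, blue, purple and turquoise hubs in place. I did not re-measure the wrench, screwdriver, can, fitting or tray.
- The gripper read 0.41 open on the hub, where I expected about 0.54 for a 46 mm body. It may have gripped the cap instead, but the hold was firm and the hub never slipped.
- On the first approach the last joint hit its range limit, so I turned the gripper half a turn. Nothing was touched.

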